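Put the spare gamepad battery on charge

TASK

Push the tab of the battery dispenser fully through its stroke so that the battery pack slides out from under the clear roof into the open tray, let the tab spring back, then pick the pack up and lay it gently, flat in the charger's bay (do not drop or fling it). Next turn the charger's dial until its pointer stands at the one long mark of its scale, and finally press the charger's sprung paddle all the way down and let it rise again. Work in this order and leave the other things on the desk where they are.

Things in the scene. Friction and masses are not known exactly. Their poses are not given: they have to be found in the camera images.
- dispenser: Fixed steel channel 210 long (x) x 62 wide (y) mm, on the left or right (charger on the other side). Origin: centre of underside; x is the push direction, from the tab end to the open tray. Floor 10 mm above the desk. Rear half (x -105 to 0): walls and clear roof, top at 52 mm, with a 16 mm wide slot for the tab. Front half: open tray, 50 wide inside, rims 6 mm high, end rim at x = 99 mm.
- slide_tab (a point): Middle of the rear face of the tab, 80 mm above the desk; axes as the dispenser's. The tab is an upright aluminium plate 44 wide x 42 high x 10 thick mm above the roof slot (from 54 to 96 mm above the desk). Push its rear face along the dispenser's +x; the pusher block below it bears on the pack.
- slide (a joint): Travel of tab and pusher in m: 0 at rest, 0.086 fully pushed (stop); from 0.080 it counts as fully pushed. A spring drives it back: about 3 N at the start, 11 N at full stroke. At full stroke the pack is clear of the roof, its centre about 43 mm ahead (+x) of the dispenser's origin.
- pack: Grey battery pack with a white panel on top, 80 long (x) x 46 wide (y) x 34 high (z) mm, 0.14 to 0.23 kg. Origin: centre of its underside. At the start it lies under the clear roof in the dispenser, length along the push direction, within 7 mm of the pusher. Either way round is right in the bay.
- charger: Charging console, fixed to the desk: grey block 200 deep (x) x 240 wide (y) x 30 high (z) mm, origin at the centre of its underside, z up; x points roughly away from the robot. Far half: bay on the +y side, dial on the -y side; paddle along the near (-x) side.
- bay (a point): Centre of the bay's floor, on top of the charger 30 mm above the desk; axes as the charger's. Bay inside 92 long (x) x 56 wide (y) mm, aluminium rim 8 mm high, 5 mm thick. The pack lies in it with its length along x.
- dial_grip (a point): On the dial's vertical axis, 57 mm above the desk, at the height to grip. The dial is an aluminium disc 64 mm across and 12 high with an upright bar grip 58 long x 14 thick, from 43 to 69 mm above the desk. The pointer end of the bar has a black nose 11 mm beyond the disc's edge and a black line on top. The point turns with the dial; the pointer lies 135 degrees counter-clockwise of its x axis.
- dial (a joint): Dial angle q in rad, grows clockwise seen from above, 0 to 4.71. The pointer's direction is 2.356 - q, counter-clockwise from the charger's x axis. Eleven black marks 0.471 rad apart from q = 0; the long one (15 mm, others 5 mm) is the fifth, at q = 1.885; within 0.12 rad counts. It starts anticlockwise of it by up to 1.75 rad. Stays where left; 0.04 N m turns it.
- paddle_edge (a point): Top face of the steel paddle, at the middle of its width, where to press, 52 mm in front of (-x) its hinge; at rest 53.5 mm above the desk. The paddle is a plate 64 deep (x) x 110 wide (y) x 7 thick mm, hinged along its far edge 50 mm above the desk.
- paddle (a joint): Paddle angle in rad: 0 at rest (level), 0.26 fully down (stop; paddle_edge is then 13 mm lower). A spring raises it: pressed at paddle_edge, about 3 N starts it and 7 N holds it fully down. From 0.23 it counts as fully down.
- mouse: Grey computer mouse 110 x 60 x 35 mm, stands between the two devices. Leave alone. Origin under its centre.
- mug: White mug, 80 mm across, 90 high, beyond the mouse. Leave alone. Origin under its centre.
- can: Aluminium drink can, 66 mm across, 120 high, at the left. Leave alone. Origin under its centre.
- gamepad: White gamepad, about 150 x 95 x 38 mm, at the right. Leave alone. Origin under its centre.
- jar: Glass jar with a metal lid, 62 mm across, 85 high, far right. Leave alone. Origin under its centre.
- remote: Black remote control 150 x 45 x 18 mm, near left. Leave alone. Origin under its centre.

How it is judged:
By the outcome, as a careful person would: the job done as asked, in the order asked, and still so for the second after the job is handed in, with the robot touching nothing.
It also fails if it takes over 72 s, if anything falls off the work surface, if the arm or the gripper's body presses on something with over 40 N, if the wrist force passes 120 N, or if a joint passes its speed limit or range.

ROBOT

A 6-joint arm with a two-finger parallel gripper is mounted at the origin on the work surface. World frame = base frame: x ahead of the robot, y to its left, z up, the work surface at z = 0. Lengths are in m, angles in rad, forces in N, time in s.
With the tool pointing down it reaches from about 0.35 to 0.975 m from the base axis. Payload 4.9 kg.
Tool frame: the origin (TCP) lies at the very end of the fingers, on their centre line; the grasp point (between the pads) lies 19 mm behind it; z points along the fingers, y is the line along which they close (so a half turn about z gives the same grasp; the last joint's range is limited). The gripper opens to 85 mm and grips with 20 to 120 N. Pads are 22 mm wide; open, the fingers measure 114 mm over their backs; the gripper's body (76 mm by 85 mm) begins 54 mm behind the grasp point. The pads swing forward as they close: fully open they stand 13 mm farther back than shut.
Start: joints at [1.109, 0.053, 1.613, -0, 1.476, -0.119], TCP at [0.21, 0.589, 0.231] pointing down, gripper open.
Joint ranges: [-3.01, 3.01], [-1.01, 2.22], [0.06, 2.58], [-1.02, 4.17], [0.09, 2.62], [-3.14, 3.14]. Speed limits (rad/s): [2.57, 2.57, 3.14, 3.14, 3.14, 3.14].

INTERFACE

Orientations are given as a unit quaternion [w, x, y, z].
In Python, from plant import manip gives the robot as it stands.
- The arm moves only by the shell command python3 -m pendant 'ROWS'. ROWS is JSON, a list of rows, each a list of 3 entries, a list of its own where there are three numbers: the opening, from 0 (shut) to 1 (fully open), then the shift along the tool's x, y, z in units of 12 cm (1.0 is 12 cm), then the turn about the tool's z in units of pi rad (1.0 is pi rad). In form: [[gripper, [dx, dy, dz], roll], ...]. A call has 1 to 10 rows; each row is the pose to reach, as a shift and turn from the pose commanded when the call began, along the tool's axes at that moment, turning the shorter way round; what a row does not reach only later rows make up. A row lasts 1/10 s, in which the tool goes at most 50 mm and 8.59 degrees, less where a joint would pass 70% of its speed; a pose out of reach is approached as far as the arm can. A call with a number of a shift or a turn outside -1 to 1 is refused whole. A call with a gripper value outside its range is refused whole. The fingers move at their own pace and stop on an object; the grip force is fixed at half the most. Time passes only in rows, so rows that repeat a pose let the fingers close. It gives the time, the measured TCP pose, the force, the opening and the grip force at its end, in the units of the state.
- manip.state(): the state, without advancing time (a new reading comes with each control period).
- manip.grab_frame(name): name is "scene" or "top" or "wrist"; returns a dict with "img" (480x640x3 uint8, red, green, blue), "fx", "fy", "cx", "cy" (pixels), "D" ([k1, k2, p1, p2, k3] as OpenCV has them; the pictures are not rectified), "eye" and "rotation" of the camera in the world; the wrist camera has in their place "tool_from_camera" (4x4, takes a point from camera to tool coordinates, whose origin is the TCP and whose axes are the flange's). Camera axes: x right, y down, z forward; pixel columns grow to the right and rows downward; lengths in m; the calibration is good to about 2 mm. A picture is of the moment at which its call begins: read the wrist's pose just before it. There is no depth.
- manip.job_done(): hands the job in; it is judged then, once.
The state is a dict: "time": time; "joint_pos": joint angles; "joint_vel": joint speeds; "joint_efforts": joint torques, N m; "tool_pos": TCP position; "tool_rot": TCP orientation; "contact_force": force on the tool from outside, world axes, zero at the start; "ft_torque": the same for the moment, N m; "gripper_width": opening from 0.0 (shut) to 1.0 (fully open); "grasp_force": force on a finger pad.
Only numpy, scipy, OpenCV 4.12 (cv2) and the standard library are available. Lean on these libraries where they do the work, as an engineer would, in place of code of your own. Each camera call takes 0.05 s, during which the arm holds its last target. There are 200 camera calls.

## Working session

There is one attempt and no reset: what is moved stays moved. The work goes in short steps, Python scripts to look and compute and a shell command to move; the robot and the scene stay as the last step left them, time stands still between calls to the robot, and variables do not carry over. Pictures are saved under pics/ and viewed, at most 10 in all, crops included, and the job is handed in when it is done.

```bash
mkdir -p pics; ls; python3 - <<'E'
from plant import manip
import cv2,json,numpy as np,pickle
s=manip.state();print({k:np.round(v,3).tolist() for k,v in s.items()})
for n in("scene","top"):
    f=manip.grab_frame(n);pickle.dump(f,open(n+'.pkl','wb'))
    cv2.imwrite(f'pics/{n}0.png',f["img"][:,:,::-1])
    print(n,f['fx'],f['fy'],f['cx'],f['cy'],f['D'],f['eye'],np.round(f['rotation'],4).tolist())
E
```

```text
pics
{'time': 0.0, 'joint_pos': [1.109, 0.053, 1.614, 0.0, 1.476, -0.119], 'joint_vel': [0.0, -0.001, -0.001, -0.0, 0.001, 0.0], 'joint_efforts': [0.001, -39.37, -37.017, -0.0, 0.007, 0.0], 'tool_pos': [0.21, 0.588, 0.23], 'tool_rot': [-0.0, 0.171, 0.985, -0.001], 'contact_force': [0.086, 1.08, -0.68], 'ft_torque': [-0.029, 0.016, 0.009], 'grasp_force': 0.0, 'gripper_width': 0.998}
scene 438.81200958452513 438.81200958452513 318.60979773955165 242.53934803258716 [-0.10590426  0.          0.          0.          0.        ] [ 1.25740757 -0.26575393  1.14166103] [-0.243, 0.7743, 0.5556, -0.1806]
top 470.2599596460559 470.2599596460559 323.45761141291985 236.30445561073202 [-0.01891404  0.          0.          0.          0.        ] [ 0.49208492 -0.03193102  1.29039408] [-0.0088, 0.7168, -0.697, 0.0154]
```

View pics/top0.png

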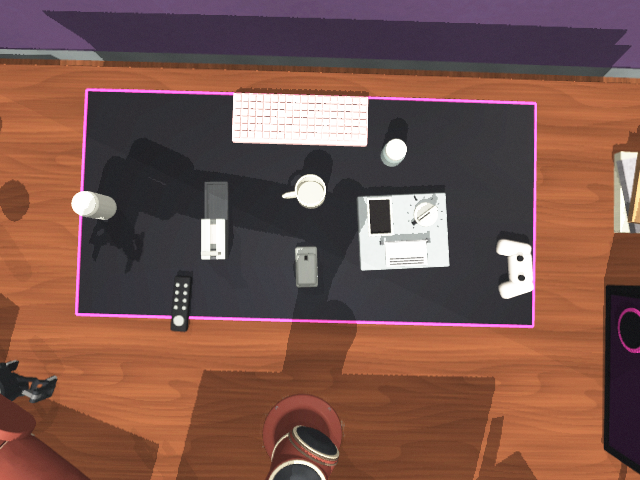

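View pics/scene0.png

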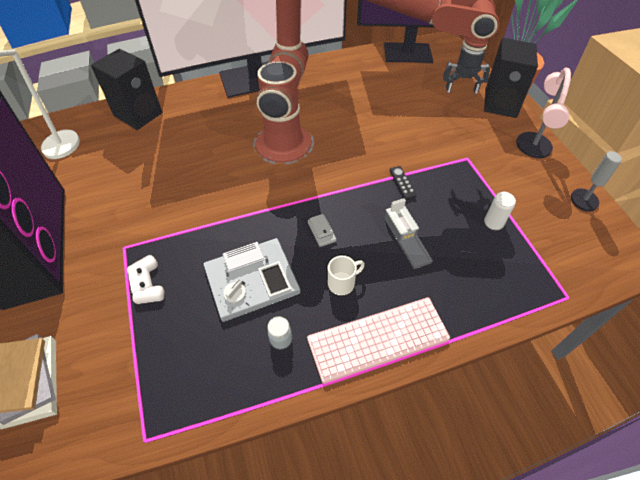

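Top view: dispenser around (214,220) with its tray up (away from the robot) and the tab near (213,245). The charger is around (403,232), with the bay at (380,216), the dial at (426,210) and the paddle at (406,251). I'll write the helper functions and enlarge these areas.

```bash
cat > h.py <<'E'
import numpy as np,cv2,pickle
from scipy.spatial.transform import Rotation as R
def rot(q): return R.from_quat([q[1],q[2],q[3],q[0]]).as_matrix()
def K(f): return np.array([[f['fx'],0,f['cx']],[0,f['fy'],f['cy']],[0,0,1]])
def ext(f,s=None):
    if 'eye' in f:
        q=np.array(f['rotation']);return np.array(f['eye']),(rot(q) if q.size==4 else q)
    T=np.array(f['tool_from_camera']);Rt=rot(s['tool_rot'])
    return Rt@T[:3,3]+np.array(s['tool_pos']),Rt@T[:3,:3]
def ray(f,uv,z,s=None):
    e,r=ext(f,s);p=cv2.undistortPoints(np.array(uv,float).reshape(-1,1,2),K(f),np.array(f['D'])).reshape(-1,2)
    d=np.c_[p,np.ones(len(p))]@r.T
    return e+d*((np.asarray(z)-e[2])/d[:,2])[:,None]
def proj(f,P,s=None):
    e,r=ext(f,s);c=(np.array(P,float).reshape(-1,3)-e)@r
    return cv2.projectPoints(c,np.zeros(3),np.zeros(3),K(f),np.array(f['D']))[0].reshape(-1,2)
E
python3 - <<'E'
from h import *
f=pickle.load(open('top.pkl','rb'));im=f['img'][:,:,::-1]
a=cv2.resize(im[175:270,190:240],None,fx=6,fy=6,interpolation=cv2.INTER_CUBIC)
b=cv2.resize(im[185:280,350:456],None,fx=4.5,fy=6,interpolation=cv2.INTER_CUBIC)
cv2.imwrite('pics/c1.png',np.hstack([a,b])[:, :800])
for uv in [(212,220),(214,260),(380,216),(426,210),(406,251)]: print(uv,ray(f,[uv],0.03)[0].round(3))
E
```

```text
(212, 220) [0.571 0.257 0.03 ]
(214, 260) [0.464 0.248 0.03 ]
(380, 216) [ 0.594 -0.194  0.03 ]
(426, 210) [ 0.614 -0.317  0.03 ]
(406, 251) [ 0.502 -0.266  0.03 ]
```

View pics/c1.png

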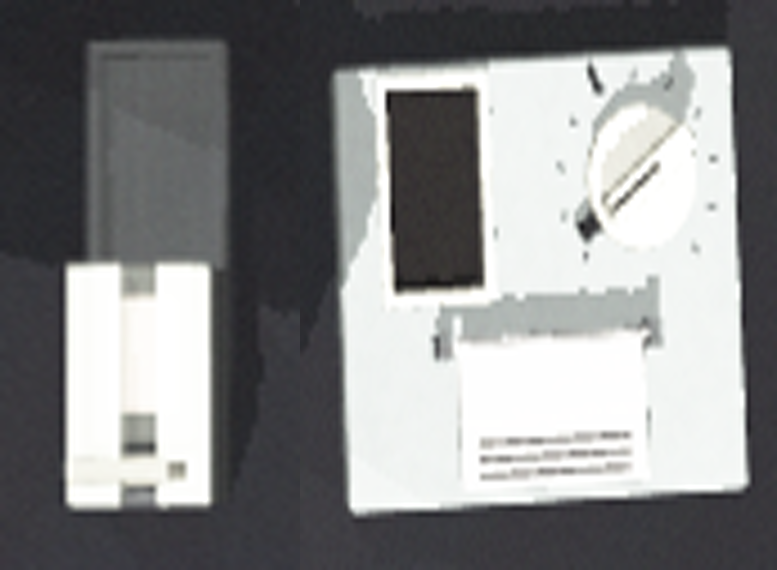

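Enlarged top view: tray corners (88,40)/(226,40), roof corners (65,263)…(211,507), tab at v≈455–482. Charger corners (333,70), (730,46), (748,490), (352,515); dial nose at (587,228); long mark at (595,78).

```bash
python3 - <<'E'
from h import *
f=pickle.load(open('top.pkl','rb'))
A=lambda L:[(190+(u+.5)/6-.5,175+(v+.5)/6-.5) for u,v in L]
B=lambda L:[(350+(u-300+.5)/4.5-.5,185+(v+.5)/6-.5) for u,v in L]
def ch(n,P): print(n,P[:,:2].round(3).tolist(),'c',P.mean(0)[:2].round(4),'sides',np.linalg.norm(np.diff(P[:,:2],axis=0),axis=1).round(3))
roof=ray(f,A([(65,263),(211,263),(211,507),(65,507)]),.052);ch('roof',roof)
tray=ray(f,A([(88,40),(226,40)]),.016);ch('tray',tray)
tab=ray(f,A([(75,482),(188,482),(188,457),(75,457)]),.096);ch('tab',tab)
c=ray(f,B([(333,70),(730,46),(748,490),(352,515)]),.03);ch('chg',c)
print('yaw',[np.degrees(np.arctan2(*(a-b)[[1,0]])).round(2) for a,b in((c[0],c[3]),(c[1],c[2]))],[np.degrees(np.arctan2(-(a-b)[0],(a-b)[1])).round(2) for a,b in((c[0],c[1]),(c[3],c[2]))])
print('disp yaw',[np.degrees(np.arctan2(*(a-b)[[1,0]])).round(2) for a,b in((roof[0],roof[3]),(roof[1],roof[2]),(tray.mean(0),roof[2:].mean(0)))])
bay=ray(f,B([(385,88),(475,92),(483,287),(393,293)]),.038);ch('bay',bay)
ch('nose,line',ray(f,B([(587,228)]),.043)); ch('line',ray(f,B([(612,210),(657,168)]),.069))
ch('long',ray(f,B([(590,65),(600,90)]),.03)); ch('disc c',ray(f,B([(641,177)]),.045))
ch('pad',ray(f,B([(460,338),(645,335),(648,478),(468,490)]),.0535))
from plant import manip
w=manip.grab_frame('wrist');print(np.round(w['tool_from_camera'],3).tolist(),w['fx'])
E
```

```text
roof [[0.573, 0.282], [0.574, 0.218], [0.467, 0.215], [0.466, 0.279]] c [0.5201 0.2485] sides [0.064 0.107 0.064]
tray [[0.677, 0.285], [0.678, 0.222]] c [0.6774 0.2537] sides [0.063]
tab [[0.477, 0.264], [0.479, 0.216], [0.489, 0.216], [0.488, 0.264]] c [0.4832 0.24  ] sides [0.048 0.011 0.048]
chg [[0.646, -0.13], [0.664, -0.369], [0.464, -0.383], [0.447, -0.147]] c [ 0.5553 -0.2571] sides [0.239 0.2   0.237]
yaw [np.float64(4.71), np.float64(4.18)] [np.float64(4.3), np.float64(4.25)]
disp yaw [np.float64(2.11), np.float64(2.01), np.float64(1.94)]
bay [[0.638, -0.161], [0.638, -0.214], [0.551, -0.221], [0.546, -0.168]] c [ 0.5931 -0.191 ] sides [0.054 0.087 0.054]
nose,line [[0.578, -0.282]] c [ 0.5783 -0.2815] sides []
line [[0.585, -0.291], [0.604, -0.317]] c [ 0.5943 -0.3036] sides [0.032]
long [[0.653, -0.284], [0.642, -0.291]] c [ 0.6471 -0.2875] sides [0.013]
disc c [[0.602, -0.313]] c [ 0.6018 -0.3127] sides []
pad [[0.527, -0.206], [0.531, -0.315], [0.469, -0.318], [0.461, -0.212]] c [ 0.4969 -0.2625] sides [0.109 0.063 0.106]
[[-0.0, -0.965, -0.264, 0.067], [1.0, -0.0, -0.0, -0.002], [0.0, -0.264, 0.965, -0.143], [0.0, 0.0, 0.0, 1.0]] 390.8399206920475
```

```bash
cat > go.py <<'E'
# go.py x y z yaw_deg(tool-x direction): prints shift and roll needed, in pendant units
import sys
from h import *
from plant import manip
s=manip.state();r=rot(s['tool_rot']);x,y,z,a=map(float,sys.argv[1:])
d=r.T@(np.array([x,y,z])-s['tool_pos'])/.12
y0=np.degrees(np.arctan2(r[1,0],r[0,0]))
print('t',round(s['time'],2),'pos',np.round(s['tool_pos'],4),'yaw',y0.round(2),'F',np.round(s['contact_force'],1),'w',round(s['gripper_width'],3),'SHIFT',d.round(3),'ROLL',round(-((a-y0+180)%360-180)/180,4))
E
python3 go.py .42 .245 .2 182
python3 -m pendant '[[0,[-0.45,-0.35,0],0],[0,[-0.95,-0.72,0],0],[0,[-0.95,-0.72,0],0],[0,[-0.95,-0.72,0],0]]'
python3 -m pendant '[[0,[-0.45,-0.35,0],0],[0,[-0.95,-0.72,0],0],[0,[-0.95,-0.72,0],0],[0,[-0.95,-0.72,0],0]]'
python3 go.py .42 .245 .2 182
```

```text
t 0.15 pos [0.2099 0.5882 0.2303] yaw 160.36 F [ 0.1 -0.5 -0.8] w 1.003 SHIFT [-2.611 -2.105  0.256] ROLL -0.1202
time: 0.55
tool_pos: [0.2905, 0.4656, 0.2309]
tool_rot: [0.0, 0.173, 0.985, -0.001]
contact_force: [-0.5, 0.3, 0.5]
gripper_width: 0.33
grasp_force: 0.0
time: 0.95
tool_pos: [0.3686, 0.3464, 0.2311]
tool_rot: [0.0, 0.173, 0.985, -0.0]
contact_force: [-0.1, 1.1, 0.4]
gripper_width: 0.002
grasp_force: 0.0
t 0.95 pos [0.3686 0.3464 0.2311] yaw 160.05 F [-0.1  1.1  0.4] w 0.002 SHIFT [-0.69  -0.648  0.26 ] ROLL -0.1219
```

```bash
python3 -m pendant '[[0,[-0.35,-0.32,0.1],-0.045],[0,[-0.69,-0.648,0.2],-0.09],[0,[-0.69,-0.648,0.26],-0.122],[0,[-0.69,-0.648,0.26],-0.122],[0,[-0.69,-0.648,0.26],-0.122]]'
python3 - <<'E'
from h import *
from plant import manip
s=manip.state();f=manip.grab_frame('wrist');pickle.dump((s,f),open('w1.pkl','wb'));print(s['tool_pos'])
cv2.imwrite('pics/w1.png',f['img'][:,:,::-1])
print(proj(f,[[.477,.225,.096],[.477,.269,.096],[.467,.279,.052],[.467,.217,.052],[.574,.218,.052]],s).round())
E
```

```text
time: 1.45
tool_pos: [0.4182, 0.2488, 0.1997]
tool_rot: [-0.001, -0.019, 1.0, 0.0]
contact_force: [-0.9, 0.8, -0.3]
gripper_width: -0.002
grasp_force: 0.0
[0.41816124 0.24877831 0.19974228]
[[286. 318.]
 [349. 320.]
 [359. 284.]
 [281. 281.]
 [281. 395.]]
```

View pics/w1.png

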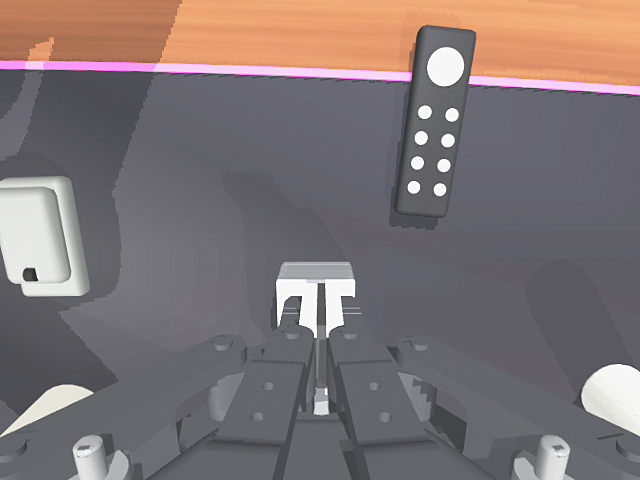

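The wrist view shows the roof's rear corners at (277,280)/(355,280), about 3 mm lower in y than predicted. The fingers cover the tab. I'll go down behind the tab and push.

```bash
python3 go.py .435 .2445 .067 182
```

```text
t 1.5 pos [0.4183 0.2492 0.2003] yaw -177.7 F [-0.6  1.   0.8] w 0.0 SHIFT [-0.138 -0.046  1.111] ROLL 0.0016
```

```bash
python3 -m pendant '[[0,[-0.1,-0.046,0.35],0],[0,[-0.138,-0.046,0.7],0],[0,[-0.138,-0.046,0.9],0],[0,[-0.138,-0.046,1.0],0],[0,[-0.138,-0.046,1.0],0]]'
python3 -m pendant '[[0,[0,0,0.11],0],[0,[-0.1,0.0,0.11],0],[0,[-0.2,-0.0,0.11],0],[0,[-0.25,-0.01,0.11],0],[0,[-0.3,-0.012,0.11],0]]'
python3 go.py .549 .249 .067 182
```

```text
time: 2.0
tool_pos: [0.434, 0.244, 0.0789]
tool_rot: [-0.001, -0.021, 1.0, -0.0]
contact_force: [-0.9, -0.4, 0.4]
gripper_width: 0.0
grasp_force: 0.0
time: 2.5
tool_pos: [0.4719, 0.2435, 0.0676]
tool_rot: [-0.001, -0.02, 1.0, 0.0]
contact_force: [-4.9, 0.4, 3.7]
gripper_width: -0.0
grasp_force: 2.6
t 2.5 pos [0.4719 0.2435 0.0676] yaw -177.72 F [-4.9  0.4  3.7] w -0.0 SHIFT [-0.643  0.02   0.005] ROLL 0.0016
```

```bash
python3 -m pendant '[[0,[-0.08,0,0],0],[0,[-0.16,0,0],0],[0,[-0.24,0,0],0],[0,[-0.32,0,0],0],[0,[-0.4,0,0],0],[0,[-0.48,0,0],0],[0,[-0.54,0,0],0],[0,[-0.6,0,0],0]]'
python3 -m pendant '[[0,[-0.03,0,0],0],[0,[-0.06,0,0],0],[0,[-0.08,0,0],0]]'
```

```text
time: 3.3
tool_pos: [0.5415, 0.2461, 0.0671]
tool_rot: [-0.003, -0.02, 1.0, -0.0]
contact_force: [-12.2, -1.4, 8.7]
gripper_width: 0.001
grasp_force: 6.1
time: 3.6
tool_pos: [0.5509, 0.2464, 0.0671]
tool_rot: [-0.003, -0.02, 1.0, -0.0]
contact_force: [-11.4, -1.3, 9.4]
gripper_width: -0.001
grasp_force: 6.2
```

```bash
python3 -m pendant '[[0,[-0.02,0,0],0],[0,[-0.04,0,0],0],[0,[-0.04,0,0],0]]'
```

```text
time: 3.9
tool_pos: [0.5523, 0.2465, 0.0672]
tool_rot: [-0.008, -0.02, 1.0, -0.001]
contact_force: [-24.6, -3.1, 18.3]
gripper_width: 0.002
grasp_force: 12.4
```

```bash
python3 -m pendant '[[0,[0.1,0,0],0],[0,[0.25,0,0],0],[0,[0.4,0,0],0],[0,[0.55,0,0],0],[0,[0.7,0,0],0],[0,[0.85,0,0],0],[0,[0.98,0,0],0],[0,[0.98,0,-0.3],0],[1,[0.98,0,-0.7],0],[1,[0.98,0,-1],0]]'
python3 - <<'E'
from h import *
from plant import manip
for n in('top',):
    f=manip.grab_frame(n);im=f['img'][:,:,::-1];pickle.dump(f,open('top2.pkl','wb'))
    cv2.imwrite('pics/top2.png',cv2.resize(im[165:275,185:245],None,fx=5,fy=5,interpolation=cv2.INTER_CUBIC))
E
python3 go.py .615 .252 .2 92
```

```text
time: 4.9
tool_pos: [0.4412, 0.2421, 0.19]
tool_rot: [0.002, -0.02, 1.0, 0.0]
contact_force: [1.6, 0.0, 1.0]
gripper_width: 0.333
grasp_force: 0.0
t 4.95 pos [0.4446 0.2434 0.1972] yaw -177.69 F [2.6 1.7 4.1] w 0.42 SHIFT [-1.422  0.015 -0.003] ROLL 0.5017
```

View pics/top2.png

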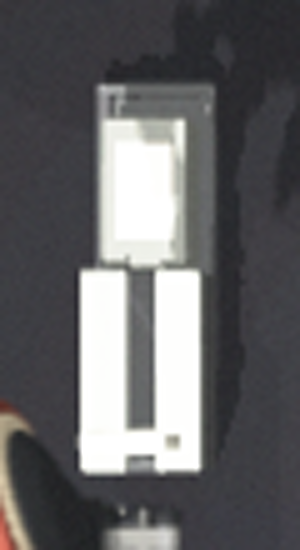

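The top view shows the tab back at rest and the pack clear in the tray, its top corners near (102,120), (187,120), (182,263) and (99,263) in the crop. I'll measure it.

```bash
python3 - <<'E'
from h import *
f=pickle.load(open('top2.pkl','rb'))
P=ray(f,[(185+(u+.5)/5-.5,165+(v+.5)/5-.5) for u,v in [(102,119),(187,119),(183,265),(99,265)]],.044)
print(P.round(4).tolist(),P.mean(0).round(4))
E
python3 go.py .6156 .2495 .16 182
```

```text
[[0.6534, 0.2753, 0.044], [0.6547, 0.2302, 0.044], [0.5769, 0.2295, 0.044], [0.5757, 0.274, 0.044]] [0.6152 0.2522 0.044 ]
t 4.95 pos [0.4446 0.2434 0.1972] yaw -177.69 F [2.6 1.7 4.1] w 0.42 SHIFT [-1.421 -0.008  0.33 ] ROLL 0.0017
```

```bash
python3 -m pendant '[[1,[-0.4,0,0],0],[1,[-0.8,0,0],0],[1,[-0.95,0,0.1],0],[1,[-0.95,0,0.2],0],[1,[-0.95,0,0.2],0]]'
python3 go.py .6155 .2502 .1 182
```

```text
time: 5.45
tool_pos: [0.5527, 0.2459, 0.1599]
tool_rot: [-0.002, -0.02, 1.0, -0.001]
contact_force: [-1.3, 1.7, 0.1]
gripper_width: 1.001
grasp_force: 0.0
t 5.45 pos [0.5527 0.2459 0.1599] yaw -177.71 F [-1.3  1.7  0.1] w 1.001 SHIFT [-0.527  0.015  0.496] ROLL 0.0016
```

```bash
python3 -m pendant '[[1,[-0.3,0.01,0],0],[1,[-0.527,0.015,0.2],0],[1,[-0.527,0.015,0.5],0],[1,[-0.527,0.015,0.5],0],[1,[-0.527,0.015,0.5],0]]'
python3 go.py .6155 .2502 .018 182
python3 - <<'E'
from h import *
from plant import manip
s=manip.state();f=manip.grab_frame('wrist')
cv2.imwrite('pics/w2.png',f['img'][:,:,::-1])
print(proj(f,[[.5756,.273,.044],[.5756,.227,.044],[.6556,.273,.044],[.6556,.227,.044],[.5726,.25,.052]],s).round())
E
```

```text
time: 5.95
tool_pos: [0.6156, 0.251, 0.1024]
tool_rot: [-0.001, -0.021, 1.0, -0.0]
contact_force: [-0.6, -0.6, 0.6]
gripper_width: 1.001
grasp_force: 0.0
t 5.95 pos [0.6156 0.251  0.1024] yaw -177.65 F [-0.6 -0.6  0.6] w 1.001 SHIFT [-0.    -0.006  0.703] ROLL 0.002
[[370. 188.]
 [281. 184.]
 [360. 328.]
 [279. 325.]
 [326. 182.]]
```

View pics/w2.png

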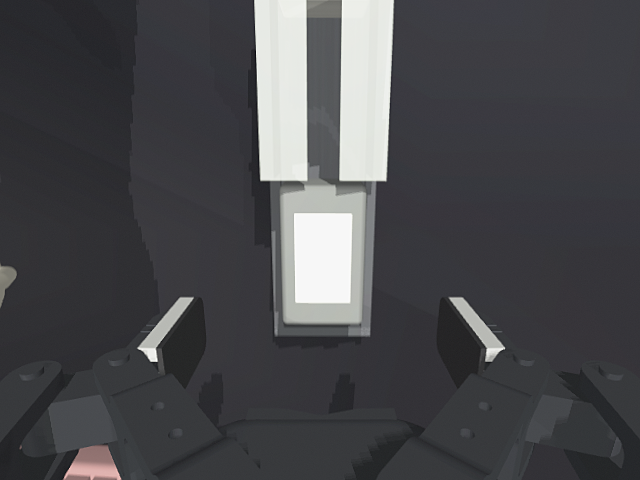

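The pack's outline, columns 281–365 and rows 185–325, matches the prediction within about 2 mm. I'll descend and grasp it.

```bash
python3 -m pendant '[[1,[0,0,0.3],0],[1,[0,0,0.5],0],[1,[0,0,0.65],0],[1,[0,0,0.7],0],[1,[0,0,0.7],0]]'
python3 -m pendant '[[0.3,[0,0,0],0],[0.3,[0,0,0],0],[0.3,[0,0,0],0],[0.3,[0,0,0],0],[0.3,[0,0,0],0],[0.3,[0,0,0],0]]'
```

```text
time: 6.5
tool_pos: [0.6172, 0.2512, 0.0193]
tool_rot: [0.0, -0.02, 1.0, 0.0]
contact_force: [-0.3, 0.7, 0.1]
gripper_width: 1.0
grasp_force: 0.0
time: 7.1
tool_pos: [0.6185, 0.2514, 0.0207]
tool_rot: [0.001, -0.02, 1.0, 0.0]
contact_force: [0.2, 0.1, 5.5]
gripper_width: 0.528
grasp_force: 64.8
```

```bash
python3 -m pendant '[[0.3,[0,0,-0.1],0],[0.3,[0,0,-0.25],0],[0.3,[0,0,-0.5],0],[0.3,[0,0,-0.9],0],[0.3,[0,0,-1],0],[0.3,[0,0,-1],0]]'
python3 -m pendant '[[0.3,[0,-0.3,-0.3],0],[0.3,[0,-0.6,-0.4],0],[0.3,[0,-1,-0.4],0],[0.3,[0,-1,-0.4],0]]'
python3 -m pendant '[[0.3,[0,-0.3,0],0],[0.3,[0,-0.6,0],0],[0.3,[0,-1,0],0],[0.3,[0,-1,0],0]]'
python3 -m pendant '[[0.3,[0,-0.3,0],0],[0.3,[0,-0.6,0],0],[0.3,[0,-1,0],0],[0.3,[0,-1,0],0]]'
python3 go.py .66 -.192 .2 184.3
```

```text
time: 7.7
tool_pos: [0.6194, 0.2517, 0.1437]
tool_rot: [0.004, -0.02, 1.0, 0.001]
contact_force: [-0.3, 0.0, -0.9]
gripper_width: 0.523
grasp_force: 64.1
time: 8.1
tool_pos: [0.6215, 0.1263, 0.1851]
tool_rot: [-0.001, -0.018, 1.0, -0.001]
contact_force: [-0.2, 0.9, -2.4]
gripper_width: 0.519
grasp_force: 64.0
time: 8.5
tool_pos: [0.6257, 0.0069, 0.1841]
tool_rot: [-0.002, -0.018, 1.0, -0.001]
contact_force: [-0.3, 1.0, -1.5]
gripper_width: 0.523
grasp_force: 64.0
time: 8.9
tool_pos: [0.6307, -0.1126, 0.1845]
tool_rot: [-0.002, -0.018, 1.0, -0.0]
contact_force: [0.3, 1.1, -1.8]
gripper_width: 0.528
grasp_force: 64.0
t 8.9 pos [ 0.6307 -0.1126  0.1845] yaw -177.98 F [ 0.3  1.1 -1.8] w 0.528 SHIFT [-0.22  -0.67  -0.129] ROLL -0.0126
```

```bash
python3 -m pendant '[[0.3,[-0.1,-0.3,-0.1],-0.01],[0.3,[-0.22,-0.67,-0.13],-0.013],[0.3,[-0.22,-0.67,-0.13],-0.013],[0.3,[-0.22,-0.67,-0.13],-0.013],[0.3,[-0.22,-0.67,-0.13],-0.013]]'
python3 - <<'E'
from h import *
from plant import manip
s=manip.state();f=manip.grab_frame('wrist');pickle.dump((s,f),open('w3.pkl','wb'))
cv2.imwrite('pics/w3.png',f['img'][:,:,::-1])
E
```

```text
time: 9.4
tool_pos: [0.6607, -0.1862, 0.2006]
tool_rot: [-0.001, -0.041, 0.999, 0.001]
contact_force: [-0.1, 0.5, -1.6]
gripper_width: 0.524
grasp_force: 64.0
```

View pics/w3.png

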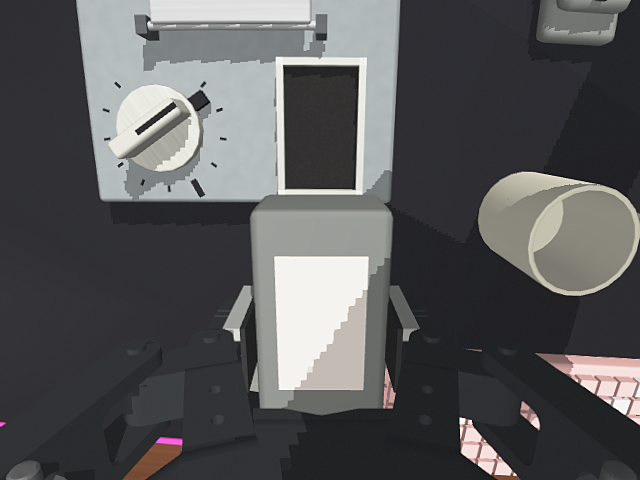

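Wrist view: bay rim outer corners (276,57), (367,58), (362,195), (278,193). The pack is held level, with its top near edge at (253,212)–(391,212) and its far edge around row 408. The dial nose is at (201,100), the disc centre about (158,128) and the long mark at (198,188).

```bash
python3 - <<'E'
from h import *
s,f=pickle.load(open('w3.pkl','rb'))
def yaw(a,b): return np.degrees(np.arctan2((a-b)[1],(a-b)[0])).round(2)
b=ray(f,[(276,57),(367,58),(362,195),(278,193)],.038,s)
print('bay',b[:,:2].round(4).tolist(),b.mean(0).round(4),np.linalg.norm(np.diff(b,axis=0),axis=1).round(4),'yaw',yaw(b[3],b[0]),yaw(b[2],b[1]),yaw(b[1],b[0])-90)
i=ray(f,[(284,66),(358,67),(355,189),(285,188)],.034,s);print('inner',i.mean(0).round(4))
c=ray(f,[(100,202),(392,197)],.03,s);print('chg far corners',c[:,:2].round(4).tolist(),np.linalg.norm(c[1]-c[0]).round(4),yaw(c[1],c[0])-90)
z=s['tool_pos'][2]+.0235
p=ray(f,[(253,212),(391,212),(383,408),(262,408)],z,s);print('pack',p[:,:2].round(4).tolist(),p.mean(0).round(4),np.linalg.norm(np.diff(p,axis=0),axis=1).round(4),yaw(p[3],p[0]),yaw(p[2],p[1]),yaw(p[1],p[0])-90)
d=ray(f,[(158,128),(201,100),(198,188)],[.042,.043,.03],s);print('disc,nose,long',d.round(4).tolist(),s['tool_pos'])
l=ray(f,[(137,133),(175,105)],.069,s);print('line',l.round(4).tolist())
h=ray(f,[(143,27),(320,27)],.05,s);print('hinge',h.round(4).tolist())
E
```

```text
bay [[0.5436, -0.23], [0.5389, -0.164], [0.6391, -0.1569], [0.6429, -0.2229]] [ 0.5911 -0.1935  0.038 ] [0.0661 0.1005 0.0662] yaw 4.04 4.06 4.1299999999999955
inner [ 0.592  -0.1936  0.034 ]
chg far corners [[0.6631, -0.3695], [0.6399, -0.1315]] 0.2392 5.579999999999998
pack [[0.6197, -0.2126], [0.6162, -0.1697], [0.6883, -0.1631], [0.6918, -0.2069]] [ 0.654  -0.1881  0.2241] [0.043  0.0724 0.0439] 4.54 5.24 4.680000000000007
disc,nose,long [[0.6004, -0.3152, 0.042], [0.578, -0.2827, 0.043], [0.6453, -0.2884, 0.03]] [ 0.66068562 -0.18616915  0.20064576]
line [[0.6042, -0.319, 0.069], [0.5839, -0.2925, 0.069]]
hinge [[0.5328, -0.3217, 0.05], [0.5239, -0.1995, 0.05]]
```

```bash
python3 go.py .595 -.1925 .09 184.2
```

```text
t 9.45 pos [ 0.6608 -0.1861  0.2011] yaw -175.26 F [ 0.7  0.4 -2.3] w 0.524 SHIFT [ 0.549 -0.009  0.927] ROLL 0.003
```

```bash
python3 -m pendant '[[0.3,[0.3,0,0],0.003],[0.3,[0.549,-0.009,0.2],0.003],[0.3,[0.549,-0.009,0.5],0.003],[0.3,[0.549,-0.009,0.8],0.003],[0.3,[0.549,-0.009,0.927],0.003],[0.3,[0.549,-0.009,0.927],0.003],[0.3,[0.549,-0.009,0.927],0.003]]'
python3 go.py .595 -.1925 .046 184.2
```

```text
time: 10.15
tool_pos: [0.5967, -0.1941, 0.0925]
tool_rot: [0.001, -0.036, 0.999, -0.0]
contact_force: [0.3, 0.2, -0.4]
gripper_width: 0.528
grasp_force: 63.9
t 10.15 pos [ 0.5967 -0.1941  0.0925] yaw -175.83 F [ 0.3  0.2 -0.4] w 0.528 SHIFT [0.014 0.014 0.387] ROLL -0.0002
```

```bash
python3 -m pendant '[[0.3,[0.014,0.014,0.1],0],[0.3,[0.014,0.014,0.2],0],[0.3,[0.014,0.014,0.3],0],[0.3,[0.014,0.014,0.35],0],[0.3,[0.014,0.014,0.38],0],[0.3,[0.014,0.014,0.38],0],[0.3,[0.014,0.014,0.38],0]]'
python3 -m pendant '[[0.3,[0,0,0.015],0],[0.3,[0,0,0.03],0],[0.3,[0,0,0.035],0],[0.3,[0,0,0.035],0]]'
```

```text
time: 10.85
tool_pos: [0.5943, -0.1929, 0.0459]
tool_rot: [0.0, -0.036, 0.999, -0.0]
contact_force: [-0.3, -0.4, -1.6]
gripper_width: 0.525
grasp_force: 64.0
time: 11.25
tool_pos: [0.594, -0.1928, 0.0414]
tool_rot: [-0.0, -0.036, 0.999, 0.0]
contact_force: [-0.1, -0.7, -1.9]
gripper_width: 0.525
grasp_force: 64.0
```

```bash
python3 -m pendant '[[0.3,[0,0,0.008],0],[0.3,[0,0,0.012],0],[0.3,[0,0,0.012],0]]'
```

```text
time: 11.55
tool_pos: [0.5943, -0.1929, 0.0407]
tool_rot: [0.0, -0.036, 0.999, -0.0]
contact_force: [-3.2, 1.2, 3.9]
gripper_width: 0.53
grasp_force: 64.5
```

```bash
python3 -m pendant '[[0.58,[0,0,0],0],[0.58,[0,0,0],0],[0.62,[0,0,0],0],[0.7,[0,0,0],0],[0.9,[0,0,0],0],[0.9,[0,0,0],0]]'
python3 -m pendant '[[0.9,[0,0,-0.1],0],[0.9,[0,0,-0.4],0],[0.9,[0,0,-0.8],0],[0.9,[-0.3,0,-1],0],[0.9,[-0.45,0,-1],0],[0.9,[-0.45,0,-1],0],[0.9,[-0.45,0,-1],0]]'
python3 - <<'E'
from h import *
from plant import manip
s=manip.state();f=manip.grab_frame('wrist');pickle.dump((s,f),open('w4.pkl','wb'))
cv2.imwrite('pics/w4.png',f['img'][:,:,::-1])
E
```

```text
time: 12.15
tool_pos: [0.5941, -0.1928, 0.04]
tool_rot: [0.0, -0.036, 0.999, -0.0]
contact_force: [0.1, -0.4, 0.1]
gripper_width: 0.9
grasp_force: 0.0
time: 12.85
tool_pos: [0.6473, -0.1887, 0.1597]
tool_rot: [-0.001, -0.036, 0.999, 0.0]
contact_force: [0.5, 0.5, -0.4]
gripper_width: 0.897
grasp_force: 0.0
```

View pics/w4.png

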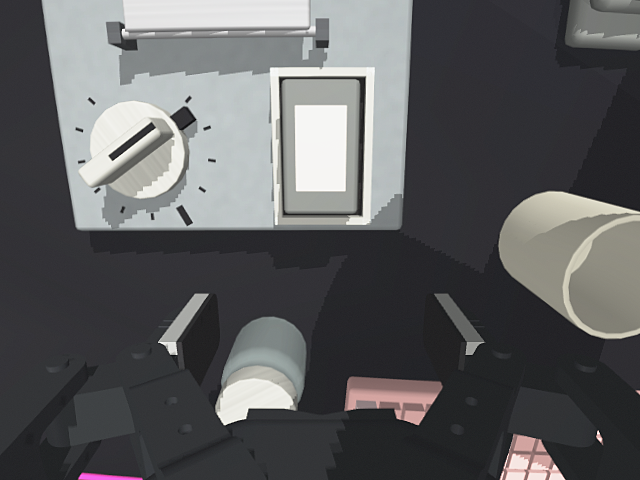

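The pack lies flat inside the bay rim. The dial pointer's nose is at (186,116), the line on the bar runs (110,158)–(158,123), and the long mark is at (184,215). Next I'll work out the dial angle.

```bash
python3 - <<'E'
from h import *
s,f=pickle.load(open('w4.pkl','rb'))
m=ray(f,[(188,99),(207,128),(212,160),(203,190),(184,215),(152,216),(122,210),(82,160),(79,129),(92,101)],.03,s)[:,:2]
idx=[0,1,2,3,5,6,8,9,10]; mm=np.delete(m,4,0)
A=np.c_[2*mm,np.ones(9)];sol=np.linalg.lstsq(A,(mm**2).sum(1),rcond=None)[0];c=sol[:2];print('axis from marks',c.round(4),'r',np.sqrt(sol[2]+c@c).round(4))
an=np.degrees(np.arctan2(*(mm-c).T[::-1]));print('charger yaw from marks',[(((a-(135-27*i))+180)%360-180).round(1) for a,i in zip(an,idx)])
print('long angle',np.degrees(np.arctan2(*(m[4]-c)[::-1])).round(1))
print('disc',ray(f,[(139,150)],.042,s)[0].round(4))
n=ray(f,[(187,116)],.046,s)[0][:2];print('nose',n.round(4),np.degrees(np.arctan2(*(n-c)[::-1])).round(1),np.linalg.norm(n-c).round(4))
l=ray(f,[(110,158),(158,123)],.069,s)[:,:2];print('line',l.round(4).tolist(),np.degrees(np.arctan2(*(l[1]-l[0])[::-1])).round(1))
e=ray(f,[(80,170),(94,187),(168,121),(150,117)],.069,s);print(e.round(4).tolist())
p=ray(f,[(283,79),(360,80),(357,215),(284,214)],.064,s);print('pack',p.mean(0).round(4),np.linalg.norm(np.diff(p,axis=0),axis=1).round(4))
E
```

```text
axis from marks [ 0.601  -0.3151] r 0.0466
charger yaw from marks [np.float64(4.8), np.float64(4.4), np.float64(4.7), np.float64(4.3), np.float64(3.8), np.float64(3.7), np.float64(2.8), np.float64(3.7), np.float64(4.1)]
long angle 31.0
disc [ 0.6001 -0.314   0.042 ]
nose [ 0.5766 -0.2805] 125.2 0.0424
line [[0.6038, -0.3194], [0.5819, -0.2899]] 126.6
[[0.6121, -0.3384, 0.069], [0.6219, -0.3305, 0.069], [0.5804, -0.284, 0.069], [0.5788, -0.2945, 0.069]]
pack [ 0.5908 -0.1945  0.064 ] [0.0442 0.0792 0.0455]
```

```bash
python3 go.py .601 -.315 .12 126
```

```text
t 12.9 pos [ 0.6467 -0.1887  0.1591] yaw -175.88 F [ 0.2  0.6 -0.4] w 0.905 SHIFT [ 0.455 -1.023  0.326] ROLL 0.3229
```

```bash
python3 -m pendant '[[0.45,[0.1,-0.3,0],0.045],[0.45,[0.3,-0.6,0],0.09],[0.45,[0.455,-0.95,0],0.135],[0.45,[0.455,-1,0],0.18],[0.45,[0.455,-1,0],0.225],[0.45,[0.455,-1,0.1],0.27],[0.45,[0.455,-1,0.2],0.31],[0.45,[0.455,-1,0.3],0.323],[0.45,[0.455,-1,0.326],0.323],[0.45,[0.455,-1,0.326],0.323]]'
python3 go.py .601 -.315 .048 126
```

```text
time: 13.9
tool_pos: [0.6007, -0.312, 0.1194]
tool_rot: [-0.002, 0.454, 0.891, 0.0]
contact_force: [-0.3, -0.3, -0.4]
gripper_width: 0.447
grasp_force: 0.0
t 13.9 pos [ 0.6007 -0.312   0.1194] yaw 126.01 F [-0.3 -0.3 -0.4] w 0.447 SHIFT [-0.024 -0.012  0.595] ROLL 0.0001
```

```bash
python3 -m pendant '[[0.45,[-0.024,-0.012,0.2],0],[0.45,[-0.024,-0.012,0.4],0],[0.45,[-0.024,-0.012,0.55],0],[0.45,[-0.024,-0.012,0.595],0],[0.45,[-0.024,-0.012,0.595],0],[0.45,[-0.024,-0.012,0.595],0]]'
python3 -m pendant '[[0.05,[0,0,0],0],[0.05,[0,0,0],0],[0.05,[0,0,0],0],[0.05,[0,0,0],0],[0.05,[0,0,0],0]]'
python3 go.py .601 -.315 .048 31.1
```

```text
time: 14.5
tool_pos: [0.6033, -0.3161, 0.0508]
tool_rot: [0.001, 0.454, 0.891, -0.0]
contact_force: [0.6, 0.9, -0.1]
gripper_width: 0.451
grasp_force: 0.0
time: 15.0
tool_pos: [0.6035, -0.3162, 0.0513]
tool_rot: [0.001, 0.454, 0.891, -0.0]
contact_force: [-0.8, 0.8, 6.4]
gripper_width: 0.144
grasp_force: 61.8
t 15.0 pos [ 0.6035 -0.3162  0.0513] yaw 125.98 F [-0.8  0.8  6.4] w 0.144 SHIFT [ 0.021 -0.011  0.027] ROLL 0.5271
```

```bash
python3 -m pendant '[[0.05,[0.01,0,0],0.03],[0.05,[0.015,0,0],0.07],[0.05,[0.015,0,0],0.11],[0.05,[0.015,0,0],0.15],[0.05,[0.015,0,0],0.19],[0.05,[0.015,0,0],0.23],[0.05,[0.015,0,0],0.265],[0.05,[0.015,0,0],0.265],[0.05,[0.015,0,0],0.265]]'
python3 go.py .601 -.315 .05 31.1
```

```text
time: 15.9
tool_pos: [0.6011, -0.3167, 0.0512]
tool_rot: [0.001, 0.776, 0.631, -0.002]
contact_force: [-4.8, -4.1, 6.3]
gripper_width: 0.149
grasp_force: 62.0
t 15.9 pos [ 0.6011 -0.3167  0.0512] yaw 78.26 F [-4.8 -4.1  6.3] w 0.149 SHIFT [ 0.013 -0.003  0.01 ] ROLL 0.262
```

```bash
python3 -m pendant '[[0.05,[0,0,0],0.04],[0.05,[0,0,0],0.08],[0.05,[0,0,0],0.12],[0.05,[0,0,0],0.16],[0.05,[0,0,0],0.2],[0.05,[0,0,0],0.24],[0.05,[0,0,0],0.262],[0.05,[0,0,0],0.262],[0.05,[0,0,0],0.262]]'
python3 go.py .601 -.315 .05 31.1
```

```text
time: 16.8
tool_pos: [0.5991, -0.3153, 0.0513]
tool_rot: [-0.0, 0.963, 0.268, -0.003]
contact_force: [-12.7, 0.2, 11.5]
gripper_width: 0.146
grasp_force: 62.8
t 16.8 pos [ 0.5991 -0.3153  0.0513] yaw 31.12 F [-12.7   0.2  11.5] w 0.146 SHIFT [0.015 0.006 0.01 ] ROLL 0.0001
```

```bash
python3 -m pendant '[[0.05,[-0.014,-0.009,0],0],[0.05,[-0.014,-0.009,0],0],[0.35,[-0.014,-0.009,0],0],[0.4,[-0.014,-0.009,0],0],[0.4,[-0.014,-0.009,0],0],[0.4,[-0.014,-0.009,-0.1],0],[0.4,[-0.014,-0.009,-0.4],0],[0.4,[-0.014,-0.009,-0.8],0],[0,[-0.014,-0.009,-1],0]]'
python3 go.py .66 -.25 .2 150
```

```text
time: 17.7
tool_pos: [0.6014, -0.3152, 0.1755]
tool_rot: [0.003, 0.963, 0.268, 0.002]
contact_force: [0.9, 0.5, 0.3]
gripper_width: 0.244
grasp_force: 0.0
t 17.7 pos [ 0.6014 -0.3152  0.1755] yaw 31.13 F [0.9 0.5 0.3] w 0.244 SHIFT [ 0.7   -0.211 -0.204] ROLL -0.6604
```

```bash
python3 -m pendant '[[0,[0.2,-0.1,-0.2],-0.045],[0,[0.5,-0.2,-0.2],-0.09],[0,[0.7,-0.2,-0.2],-0.135],[0,[0.7,-0.2,-0.2],-0.18],[0,[0.7,-0.2,-0.2],-0.225],[0,[0.7,-0.2,-0.2],-0.27],[0,[0.7,-0.2,-0.2],-0.315],[0,[0.7,-0.2,-0.2],-0.36],[0,[0.7,-0.2,-0.2],-0.405],[0,[0.7,-0.2,-0.2],-0.45]]'
python3 -m pendant '[[0,[0,0,0],-0.045],[0,[0,0,0],-0.09],[0,[0,0,0],-0.135],[0,[0,0,0],-0.18],[0,[0,0,0],-0.225],[0,[0,0,0],-0.27],[0,[0,0,0],-0.31],[0,[0,0,0],-0.31]]'
python3 - <<'E'
from h import *
from plant import manip
s=manip.state();f=manip.grab_frame('wrist');pickle.dump((s,f),open('w5.pkl','wb'))
cv2.imwrite('pics/w5.png',f['img'][:,:,::-1])
E
python3 go.py .477 -.265 .15 184
```

```text
time: 18.7
tool_pos: [0.6592, -0.2501, 0.1944]
tool_rot: [0.0, 0.556, 0.831, 0.0]
contact_force: [-0.2, -0.0, -0.2]
gripper_width: 0.002
grasp_force: 0.0
time: 19.5
tool_pos: [0.6592, -0.2502, 0.1943]
tool_rot: [0.0, 0.105, 0.994, -0.0]
contact_force: [0.8, -0.6, -0.1]
gripper_width: -0.002
grasp_force: 0.0
t 19.55 pos [ 0.6592 -0.2502  0.1942] yaw 167.78 F [ 0.7  0.4 -0.2] w 0.003 SHIFT [ 1.458 -0.442  0.367] ROLL -0.0901
```

View pics/w5.png

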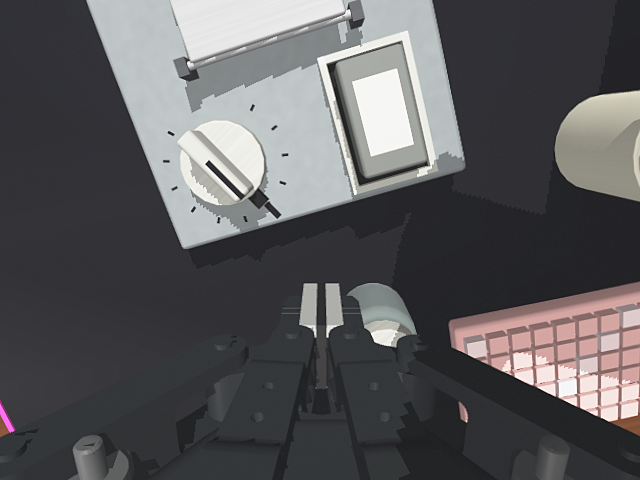

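The nose (262,203) points straight at the long mark (275,212), and the pack sits in the bay. I'll check the angle numerically.

```bash
python3 - <<'E'
from h import *
s,f=pickle.load(open('w5.pkl','rb'))
g=lambda a,b:np.degrees(np.arctan2(*(b-a)[:2][::-1])).round(1)
l=ray(f,[(207,163),(243,198)],.069,s);print('line',g(*l))
c=np.array([.601,-.315,0]);n=ray(f,[(262,203),(278,216)],[.046,.03],s);print('nose',g(c,n[0]),'mark end',g(c,n[1]))
h=ray(f,[(182,67),(356,13)],.05,s);print('hinge',h.round(4).tolist(),h.mean(0).round(4))
E
```

```text
line 32.0
nose 33.0 mark end 30.5
hinge [[0.5311, -0.3225, 0.05], [0.5234, -0.1991, 0.05]] [ 0.5273 -0.2608  0.05  ]
```

```bash
python3 -m pendant '[[0,[0.4,-0.1,0],-0.04],[0,[0.7,-0.25,0],-0.09],[0,[0.9,-0.4,0],-0.09],[0,[0.95,-0.442,0],-0.09],[0,[0.95,-0.442,0],-0.09],[0,[0.95,-0.442,0],-0.09]]'
python3 go.py .477 -.265 .065 184
```

```text
time: 20.15
tool_pos: [0.5373, -0.2782, 0.194]
tool_rot: [0.001, -0.035, 0.999, -0.0]
contact_force: [0.5, 0.3, 0.4]
gripper_width: -0.005
grasp_force: 0.0
t 20.15 pos [ 0.5373 -0.2782  0.194 ] yaw -175.94 F [0.5 0.3 0.4] w -0.005 SHIFT [0.494 0.145 1.074] ROLL 0.0003
```

```bash
python3 -m pendant '[[0,[0.3,0.1,0.2],0],[0,[0.5,0.145,0.5],0],[0,[0.5,0.145,0.8],0],[0,[0.5,0.145,0.95],0],[0,[0.5,0.145,0.98],0],[0,[0.5,0.145,0.98],0],[0,[0.5,0.145,0.98],0]]'
python3 go.py .476 -.265 .045 184
```

```text
time: 20.85
tool_pos: [0.477, -0.2658, 0.0776]
tool_rot: [0.001, -0.036, 0.999, -0.001]
contact_force: [-0.1, -0.3, 0.3]
gripper_width: 0.005
grasp_force: 0.0
t 20.85 pos [ 0.477  -0.2658  0.0776] yaw -175.85 F [-0.1 -0.3  0.3] w 0.005 SHIFT [0.008 0.007 0.272] ROLL 0.0008
```

```bash
python3 -m pendant '[[0,[0,0,0.08],0],[0,[0,0,0.15],0],[0,[0,0,0.2],0],[0,[0,0,0.24],0],[0,[0,0,0.27],0],[0,[0,0,0.29],0],[0,[0,0,0.29],0]]'
python3 -m pendant '[[0,[0,0,0.02],0],[0,[0,0,0.04],0],[0,[0,0,0.04],0],[0,[0,0,0.04],0]]'
```

```text
time: 21.55
tool_pos: [0.476, -0.2652, 0.0419]
tool_rot: [0.0, -0.036, 0.999, 0.0]
contact_force: [-1.1, 2.2, 7.6]
gripper_width: 0.001
grasp_force: 3.8
time: 21.95
tool_pos: [0.4763, -0.2655, 0.0411]
tool_rot: [-0.0, -0.036, 0.999, 0.0]
contact_force: [-12.4, 10.1, 28.4]
gripper_width: -0.004
grasp_force: 15.4
```

Force has climbed to 28 N with almost no further motion, so the paddle is on its stop. I'll let it rise, back away and check the scene.

```bash
python3 -m pendant '[[0,[0,0,-0.05],0],[0,[0,0,-0.12],0],[0,[0,0,-0.25],0],[0,[0,0,-0.5],0],[0,[0,0,-0.9],0],[0,[0,0,-1],0],[0,[0,0,-1],0]]'
python3 -m pendant '[[0,[0,0,-0.3],0],[0,[0,0.3,-0.5],0],[0,[0,0.7,-0.5],0],[0,[0,1,-0.5],0],[0,[0,1,-0.5],0],[0,[0,1,-0.5],0]]'
python3 -m pendant '[[0,[0,0.3,0],0],[0,[0,0.7,0],0],[0,[0,1,0],0],[0,[0,1,0],0],[0,[0,1,0],0]]'
python3 - <<'E'
from h import *
from plant import manip
f=manip.grab_frame('scene')
cv2.imwrite('pics/s9.png',cv2.resize(f['img'][150:380,110:530,::-1],None,fx=1.9,fy=1.9,interpolation=cv2.INTER_CUBIC))
E
```

```text
time: 22.65
tool_pos: [0.4771, -0.2664, 0.16]
tool_rot: [0.003, -0.036, 0.999, -0.002]
contact_force: [0.8, 0.1, -0.6]
gripper_width: -0.003
grasp_force: 0.0
time: 23.25
tool_pos: [0.466, -0.1446, 0.2143]
tool_rot: [-0.001, -0.037, 0.999, 0.001]
contact_force: [-1.3, -0.3, 0.3]
gripper_width: -0.001
grasp_force: 0.0
time: 23.75
tool_pos: [0.458, -0.0262, 0.2153]
tool_rot: [-0.001, -0.036, 0.999, -0.0]
contact_force: [-0.3, 0.0, 0.2]
gripper_width: -0.004
grasp_force: 0.0
```

View pics/s9.png

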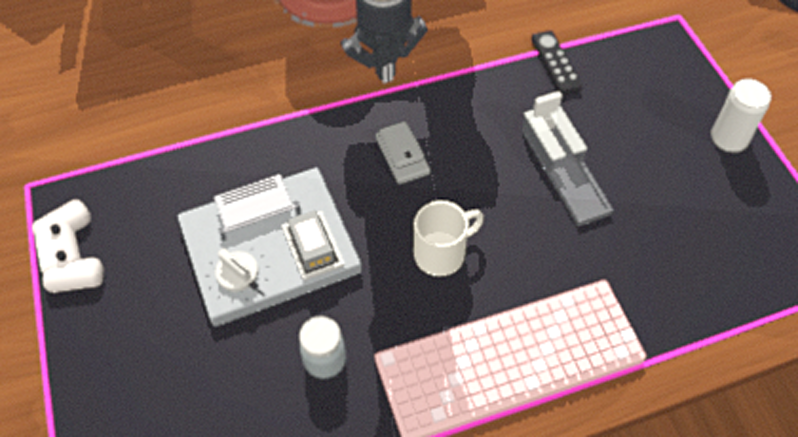

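The pack is in the bay (313,240), the pointer is on the long mark, and the paddle is back up (253,200). The tab is at rest and nothing else has moved.

```bash
python3 -c "
from plant import manip
print(manip.job_done())"
```

```text
the job is handed in; nothing more can be done
None
```

The job is handed in at about 24 s: the tab was pushed to its stop and sprang back, the pack lies flat in the bay, the dial is within about 2° of the long mark, the paddle was pressed to its stop and rose again, and nothing else on the desk moved.

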